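# Put the honed dough scraper away in its slotted block

## Task

The dough scraper has just been honed: pull the clamp's blue jaw wide open by its black tab, then lift the scraper out by its wooden handle. Slide it blade first into the slot of the slanted wooden block until it is fully home, with the handle sitting on the grey insert, and let go; the insert may be set a little to either side, so feel gently for the slot and do not force the blade. Leave the jar, the shot glass and the cream tub where they are.

Things in the scene. Friction and masses are not known exactly. Their poses are not given: they have to be found in the camera images.
- clamp: Honing clamp, fixed: aluminium base 112 x 140 x 10 mm. Origin on the worktop under the clamped blade's middle; x along the blade, z up, jaw opens to -y. Base y -100 to +40. Fixed jaw y 2 to 16, top z 48; low keeper wall x -30 to 30, y -6 to -2, top z 29. The blade stands on the base (z 10) in the 4 mm gap between them and stays upright with the jaw open.
- jaw (a joint): Opening of the blue sliding jaw in m: 0 closed, 0.03 fully open (end stop); takes about 3 N. Two slim arms, 9 mm wide, at the clamp's x = -36 and +36 mm carry lips (top z 66 mm) over the blade's shoulders: the scraper cannot be lifted until the jaw is open.
- jaw_tab (a point): Black upright pull tab of the jaw, 30 mm along the clamp's x, 12 mm thick along its y, top at z = 68; this point is on its middle, at z = 55. The jaw below it reaches up to z = 32. It stands 52 mm from the blade when closed and moves with the jaw.
- scraper: Dough scraper, about 180 g: steel blade 80 mm wide (x), 3 mm thick (y), 48 mm high, and above it a wooden handle 60 x 22 x 26 mm, from z = 48 to z = 74. Origin at the middle of the blade's lower edge, z up through the handle. Either side may face either way.
- block: Wooden storage block, fixed to the worktop: foot 150 x 74 x 12 mm, whole block about 115 mm high; origin under its middle on the worktop, x runs away from the open, low front, z up.
- block_face: Top face of the block, 25 deg from level: origin at its middle, 88 mm up; z out of the face (up, to the front; blade goes in along -z), x up the slope along the slot, y across. A grey hard insert 114 x 54 mm forms the face (z 0) with one slot, 88 mm along x, centred, 6 mm wide, 56 mm deep. The insert is clamped somewhere between y = -6 and +6 mm; where is not measured.
- paprika_jar: Spice jar with white lid, 47 mm across, 98 mm high, origin under its middle. Leave alone.
- shot_glass: Shot glass, 49 mm across, 62 mm high, origin under its middle. Leave alone.
- cream_tub: Round white cream tub, 90 mm across, 32 mm high, origin under its middle. Leave alone.
Things that resemble listed ones, but are neither listed nor needed, are in the scene too. Of the things like the scraper, leave any that is pink or red; of the rest the larger one is meant.

How it is judged:
On the way, in this order (a step that is already met when the one before it is completed fails the run):
1. the jaw is open by more than 20 mm while the scraper still stands in the clamp (value of joint jaw above 0.02 m and z of scraper in the frame of clamp below 0.016 m and horizontal distance between scraper and clamp below 0.02 m), for 0.1 s.
2. the scraper is lifted clear of the clamp (z of scraper in the frame of clamp above 0.06 m), for 0.1 s.
At the end, for the whole second after the job is handed in: The scraper rests in the block's slot, blade down, its blade edge 44 to 53 mm below the block's face (48 mm when the handle sits on it), within 10 mm along and 13 mm across of the face's middle, square to the face within 0.12 rad, at rest (z of scraper in the frame of block_face between -0.053 and -0.044 m and y of scraper in the frame of block_face between -0.013 and 0.013 m and x of scraper in the frame of block_face between -0.01 and 0.01 m and angle between the z axis of scraper and the z axis of block_face, either way round below 0.12 rad and linear speed of scraper below 0.02 m/s); the robot touches nothing.
It fails at once if the blade is forced: more than 60 N between scraper and block (contact force between scraper and block above 60 N).
It fails at once if the jar, the glass or the tub is moved by more than 30 mm (distance of any of paprika_jar, shot_glass, cream_tub from where it was at the start of the episode above 0.03 m).
It also fails if it takes over 72 s, if anything falls off the work surface, if the arm or the gripper's body presses on something with over 40 N, if the wrist force passes 120 N, or if a joint passes its speed limit or range.

## Robot

A 6-joint arm with a two-finger parallel gripper is mounted at the origin on a cart in front of the work surface, level with it; the furniture and walls round the work are solid. World frame = base frame: x ahead of the robot, y to its left, z up, the work surface at z = 0. Lengths are in m, angles in rad, forces in N, time in s.
With the tool pointing down it reaches from about 0.35 to 0.975 m from the base axis. Payload 17.4 kg.
Tool frame: the origin (TCP) lies between the finger pads; the fingertips stand 25 mm ahead of it and the grasp point (between the pads) lies 6 mm ahead of it; z points along the fingers, y is the line along which they close (so a half turn about z gives the same grasp; the last joint's range is limited). The gripper opens to 85 mm and grips with 20 to 120 N. Pads are 22 mm wide; open, the fingers measure 114 mm over their backs; the gripper's body (76 mm by 85 mm) begins 54 mm behind the grasp point. The pads swing forward as they close: fully open they stand 13 mm farther back than shut.
Start: joints at [1.207, 0.116, 1.442, -0, 1.584, -0.038], TCP at [0.216, 0.639, 0.256] pointing down, gripper open.
Joint ranges: [-2.83, 2.83], [-0.83, 2.19], [0.07, 2.5], [-1.14, 4.28], [0.01, 3], [-2.97, 2.97]. Speed limits (rad/s): [1.89, 1.89, 2.22, 3.14, 3.14, 3.14].

## Interface

Orientations are given as a rotation vector (axis times angle).
In Python, from station import bot, cams gives the robot as it stands.
- The arm moves only by the tool step_arm, never from a script. Its argument "plan" is a list of rows, each an object of numbers: "jaw": the closure, from -1 (fully open) to 1 (shut); "x", "y", "z": the shift along the world's x, y, z in m; "twist": the turn about the world's z in degrees. A call has 1 to 12 rows; each row is the pose to reach, as a shift and turn from the pose commanded when the call began; what a row does not reach only later rows make up. A row lasts 1/10 s, in which the tool goes at most 50 mm and 8.59 degrees, less where a joint would pass 70% of its speed; a pose out of reach is approached as far as the arm can. A call with a gripper value outside its range is refused whole. The fingers move at their own pace and stop on an object; "grip_force" is the grip in N (left out, the last holds). Time passes only in rows, so rows that repeat a pose let the fingers close. It gives the time, the measured TCP pose, the force, the opening and the grip force at its end, in the units of the state.
- bot.sense(): the state, without advancing time (a new reading comes with each control period).
- cams.get_image(name): name is "scene" or "top"; returns a dict with "image" (480x640x3 uint8, blue, green, red), "camera_matrix" (3x3 intrinsics, pixels), "rvec" (rotation vector, rad) and "tvec" (3), from world to camera coordinates, as OpenCV has them. Camera axes: x right, y down, z forward; pixel columns grow to the right and rows downward; lengths in m; the calibration is good to about 2 mm. A picture is of the moment at which its call begins. There is no depth.
- bot.sign_off(): hands the job in; it is judged then, once.
The state is a dict: "time_s": time; "joint_pos": joint angles; "dq": joint speeds; "joint_efforts": joint torques, N m; "tool_pos": TCP position; "tool_rot": TCP orientation; "ft_force": force on the tool from outside, world axes, zero at the start; "moment": the same for the moment, N m; "width": finger opening in m; "finger_force": force on a finger pad.
Only numpy, scipy, OpenCV 4.12 (cv2) and the standard library are available. Lean on these libraries where they do the work, as an engineer would, in place of code of your own. Each camera call takes 0.05 s, during which the arm holds its last target. There are 200 camera calls.

## Working session

There is one attempt and no reset: what is moved stays moved. The work goes in short steps, Python scripts to look and compute and a tool call to move; the robot and the scene stay as the last step left them, time stands still between calls to the robot, and variables do not carry over. Pictures are saved under pics/ and viewed, at most 10 in all, crops included, and the job is handed in when it is done.

Besides the shell and the picture viewer there is one more tool, called after "Call:" by a JSON object that holds its "fn" and its "kwargs", one argument or row to a line. step_arm: Moves the arm, as the interface text tells. Its arguments: {"type":"object","properties":{"plan":{"type":"array","items":{"type":"object","properties":{"jaw":{"type":"number"},"x":{"type":"number"},"y":{"type":"number"},"z":{"type":"number"},"twist":{"type":"number"}}}},"grip_force":{"type":"number"}},"required":["plan"]}

```bash
mkdir -p pics; python3 - <<'E'
from station import bot,cams
import cv2,pickle
print(bot.sense())
for n in("scene","top"):
    d=cams.get_image(n);cv2.imwrite(f"pics/{n}0.png",d["image"]);pickle.dump(d,open(f"{n}0.pkl","wb"))
    print(n,d["camera_matrix"],d["rvec"],d["tvec"])
E
```

```text
{'time_s': 0.0, 'joint_pos': array([ 1.20718929e+00,  1.16470470e-01,  1.44227132e+00, -2.70897809e-05,
        1.58399444e+00, -3.77912044e-02]), 'dq': array([ 0.00202352, -0.0006736 ,  0.00014617,  0.00030442, -0.00016495,
        0.00096576]), 'joint_efforts': array([ 3.42373154e-03, -7.31998587e+01, -6.32501507e+01,  2.14517349e-04,
        6.37369129e-03, -4.13202929e-05]), 'tool_pos': array([0.21600635, 0.6393312 , 0.25556886]), 'tool_rot': array([-5.09497361e-01, -3.09979808e+00,  1.76863971e-03]), 'ft_force': array([-0.68674963,  0.25848758, -0.01759255]), 'moment': array([ 0.06354944, -0.02826207, -0.02728766]), 'finger_force': 0.0, 'width': 0.08579085778201652}
scene [[579.89225181   0.         325.08377988]
 [  0.         579.89225181 235.57264629]
 [  0.           0.           1.        ]] [ 1.9633187  -0.91375263  0.5081854 ] [-0.42924897  0.25908125  0.92849477]
top [[504.04289966   0.         318.14487852]
 [  0.         504.04289966 234.32853732]
 [  0.           0.           1.        ]] [ 2.16926275 -2.13713734  0.18687412] [-0.09298573  0.55271778  1.17047533]
```

View pics/scene0.png

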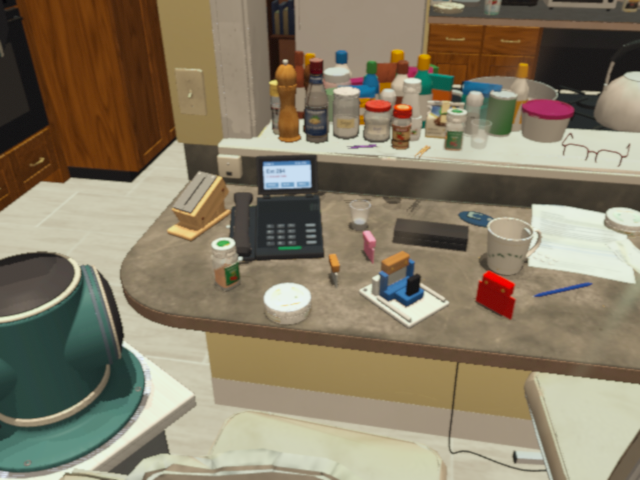

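View pics/top0.png

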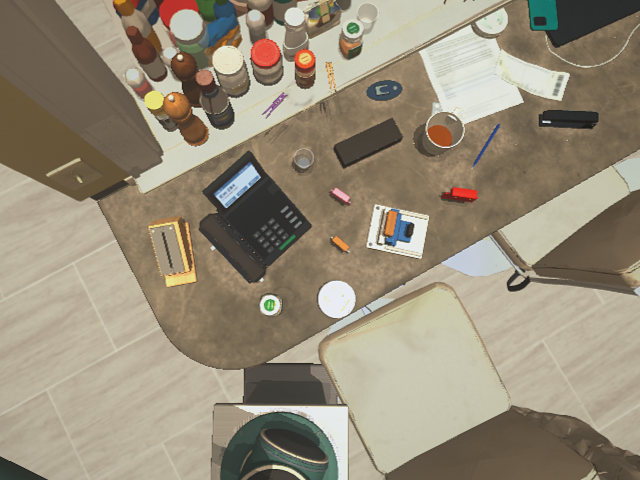

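The scene view shows the clamp near (400,290) and the block near (200,205). In the top view the clamp is near (398,232), with its black tab at (408,232), and the block is near (172,252). I'll enlarge both areas.

```bash
cat > h.py <<'E'
import numpy as np,cv2,pickle
def load(n): return pickle.load(open(n,"rb"))
def cam(d):
    R=cv2.Rodrigues(np.array(d["rvec"],float))[0];t=np.array(d["tvec"],float).ravel();return R,t
def ray(d,uv,z):
    R,t=cam(d);K=d["camera_matrix"];c=-R.T@t
    r=R.T@np.linalg.solve(K,[uv[0],uv[1],1.]);return c+r*(z-c[2])/r[2]
def proj(d,p): return cv2.projectPoints(np.array(p,float).reshape(-1,3),np.array(d["rvec"],float),np.array(d["tvec"],float),d["camera_matrix"],None)[0].reshape(-1,2)
def tri(d1,a,d2,b):
    P=[d["camera_matrix"]@np.c_[cam(d)] for d in(d1,d2)]
    X=cv2.triangulatePoints(P[0],P[1],np.array(a,float).reshape(2,1),np.array(b,float).reshape(2,1)).ravel();return X[:3]/X[3]
E
python3 - <<'E'
from h import *
s=load("scene0.pkl");t=load("top0.pkl")
def crop(d,x,y,w,h,W,H): return cv2.resize(d["image"][y:y+h,x:x+w],(W,H),interpolation=cv2.INTER_CUBIC)
a=crop(t,355,195,80,60,400,300);b=crop(t,140,212,80,60,400,300);c=crop(s,350,240,100,75,400,300);e=crop(s,155,165,100,75,400,300)
cv2.imwrite("pics/c.png",np.vstack([np.hstack([a,b]),np.hstack([c,e])]))
for n,uv in dict(clamp=(398,232),block=(172,252),jar=(270,305),tub=(337,299),glass=(303,160)).items(): print(n,ray(t,uv,0.03))
R,tt=cam(t);print(-R.T@tt);R,tt=cam(s);print(-R.T@tt)
print(proj(t,[[0.216,.639,.256],[0,0,0],[.6,0,0],[.6,.3,0]]))
E
```

```text
clamp [ 0.56500819 -0.28009896  0.03      ]
block [0.50716473 0.26573236 0.03      ]
jar [0.38419612 0.0272096  0.03      ]
tub [ 0.40052693 -0.13209844  0.03      ]
glass [ 0.74229439 -0.04488084  0.03      ]
[ 0.37160451 -0.05895987  1.24201031]
[-0.22308173 -0.75141497  0.7064633 ]
[[-70.998103   390.55877885]
 [278.1023465  472.34591879]
 [284.1209002  218.17297207]
 [163.43849561 216.09916583]]
```

View pics/c.png

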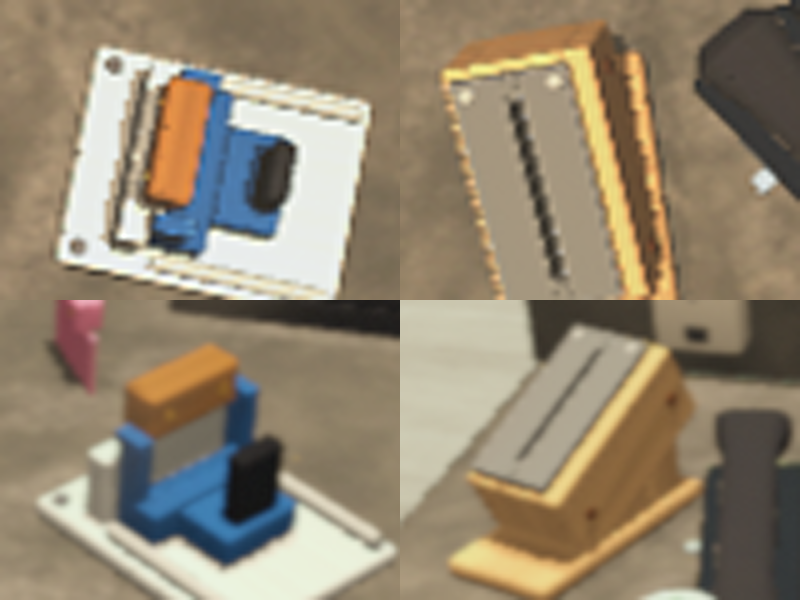

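The crops show the clamp with its tab on the -y (world) side, the handle running roughly along world x, and the slot as a dark line on the grey face. Next I'll measure them.

```bash
cat > m.py <<'E'
from h import *
def big(m): return max(cv2.findContours(m.astype(np.uint8),0,cv2.CHAIN_APPROX_NONE)[0],key=cv2.contourArea)
def roi(m,x,y,w,h):
    o=np.zeros(m.shape,np.uint8);o[y:y+h,x:x+w]=m[y:y+h,x:x+w];return o
def rect(pts):
    c=np.array(pts,np.float32)*1000;(a,b),(w,h),_=r=cv2.minAreaRect(c);B=cv2.boxPoints(r)
    e=max([B[1]-B[0],B[2]-B[1]],key=np.linalg.norm);an=np.degrees(np.arctan2(e[1],e[0]));an=(an+90)%180-90
    return np.round([a,b,w,h,an],1)
def masks(img):
    hs=cv2.cvtColor(img,cv2.COLOR_BGR2HSV);H,S,V=cv2.split(hs)
    return dict(orange=(H>5)&(H<18)&(S>150)&(V>110),white=(S<50)&(V>185),blue=(H>100)&(H<118)&(S>120),black=V<60,grey=(S<65)&(V>100))
E
python3 - <<'E'
from m import *
t=load("top0.pkl");s=load("scene0.pkl")
M=masks(t["image"])
for n,z in(("orange",.084),("white",.010),("blue",.032),("black",.068)):
    c=big(roi(M[n],355,195,85,75))
    if n=="white": c=cv2.convexHull(c)
    P=[ray(t,p[0],z)[:2] for p in c];print(n,cv2.contourArea(c),rect(P))
# slot, top and scene
for d,b,nm in((t,(150,225,40,50),"top"),(s,(165,170,55,55),"scene")):
    g=cv2.cvtColor(d["image"],cv2.COLOR_BGR2GRAY);H=cv2.cvtColor(d["image"],cv2.COLOR_BGR2HSV)
    face=big(roi(masks(d["image"])["grey"],*b));hull=cv2.convexHull(face);f=np.zeros(g.shape,np.uint8);cv2.drawContours(f,[hull],-1,1,-1)
    f=cv2.erode(f,np.ones((3,3)))
    sl=big((f>0)&(g<95));pts=sl[:,0].astype(float)
    print(nm,"facearea",cv2.contourArea(hull),np.round(cv2.boxPoints(cv2.minAreaRect(hull)),1).tolist())
    vx,vy,x0,y0=cv2.fitLine(sl,cv2.DIST_L2,0,.01,.01).ravel();u=(pts-[x0,y0])@[vx,vy]
    e=[np.array([x0,y0])+k*np.array([vx,vy]) for k in(u.min()-.5,u.max()+.5)];e.sort(key=lambda p:p[1]);print("slot up,low",e)
    for k,z in zip(e,(.1066,.0694)): print(np.round(ray(d,k,z)*1000,1))
    np.save("slot_"+nm,e)
a,b=np.load("slot_scene.npy"),np.load("slot_top.npy")
for i in 0,1: print("tri",tri(s,a[i],t,b[i])*1000)
E
```

```text
orange 181.5 [ 578.1 -251.6   20.7   58.   -11.7]
white 2412.5 [ 571.5 -282.6  138.5  110.3   78.7]
blue 248.0 [ 565.8 -287.1   52.4   77.2  -25.6]
black 21.5 [ 564.2 -298.2   11.9   29.1   -0.8]
top facearea 1084.5 [[149.39999389648438, 228.39999389648438], [171.8000030517578, 222.5], [184.39999389648438, 270.29998779296875], [162.0, 276.20001220703125]]
slot up,low [array([162.09271283, 231.71666636]), array([171.26396897, 267.44845372])]
[544.4 270.1 106.6]
[466.8 254.8  69.4]
scene facearea 1596.5 [[165.0, 170.0], [215.0, 170.0], [215.0, 211.0], [165.0, 211.0]]
slot up,low [array([193.68869665, 170.09338404]), array([188.42340475, 179.24511243])]
[548.2 316.5 106.6]
[553.5 350.5  69.4]
tri [529.70315475 272.54388317 127.35566744]
tri [465.52784734 232.87695252 139.18567568]
```

Call:
{"fn": "step_arm", "kwargs": {
  "plan": [
    {"x": 0.35,"y": -0.94,"z": -0.05,"twist": 7.2,"jaw": 0.3},
    {"x": 0.35,"y": -0.94,"z": -0.05,"twist": 7.2,"jaw": 0.3},
    {"x": 0.35,"y": -0.94,"z": -0.05,"twist": 7.2,"jaw": 0.3},
    {"x": 0.35,"y": -0.94,"z": -0.05,"twist": 7.2,"jaw": 0.3},
    {"x": 0.35,"y": -0.94,"z": -0.05,"twist": 7.2,"jaw": 0.3},
    {"x": 0.35,"y": -0.94,"z": -0.05,"twist": 7.2,"jaw": 0.3},
    {"x": 0.35,"y": -0.94,"z": -0.05,"twist": 7.2,"jaw": 0.3},
    {"x": 0.35,"y": -0.94,"z": -0.05,"twist": 7.2,"jaw": 0.3},
    {"x": 0.35,"y": -0.94,"z": -0.05,"twist": 7.2,"jaw": 0.3},
    {"x": 0.35,"y": -0.94,"z": -0.05,"twist": 7.2,"jaw": 0.3},
    {"x": 0.35,"y": -0.94,"z": -0.05,"twist": 7.2,"jaw": 0.3},
    {"x": 0.35,"y": -0.94,"z": -0.05,"twist": 7.2,"jaw": 0.3}
  ],
  "grip_force": 40
}}

```text
time_s: 1.3
tool_pos: [0.4252, 0.0759, 0.2264]
tool_rot: [0.314, 3.125, 0.0]
ft_force: [1.8, 0.9, -0.2]
width: 0.0297
finger_force: 0.0
```

```bash
python3 - <<'E'
from m import *
s=load("scene0.pkl");t=load("top0.pkl")
print("slot scene pred",proj(s,[[.5444,.2701,.1066],[.4668,.2548,.0694]]))
g=cv2.cvtColor(s["image"],cv2.COLOR_BGR2GRAY)
m=np.zeros(g.shape,np.uint8);cv2.line(m,(185,204),(206,178),1,9)
sl=big((m>0)&(g<85));print(cv2.contourArea(sl),sl[:,0].min(0),sl[:,0].max(0),cv2.fitLine(sl,2,0,.01,.01).ravel())
E
```

```text
slot scene pred [[204.93297396 175.98794722]
 [184.77942033 203.75118256]]Traceback (most recent call last):
  File "<stdin>", line 6, in <module>
  File "m.py", line 2, in big
    def big(m): return max(cv2.findContours(m.astype(np.uint8),0,cv2.CHAIN_APPROX_NONE)[0],key=cv2.contourArea)
                       ~~~^^^^^^^^^^^^^^^^^^^^^^^^^^^^^^^^^^^^^^^^^^^^^^^^^^^^^^^^^^^^^^^^^^^^^^^^^^^^^^^^^^^^^
ValueError: max() iterable argument is empty
```

Call:
{"fn": "step_arm", "kwargs": {
  "plan": [
    {"x": 0.142,"y": -0.379,"z": -0.026},
    {"x": 0.142,"y": -0.379,"z": -0.026},
    {"x": 0.142,"y": -0.379,"z": -0.026},
    {"x": 0.142,"y": -0.379,"z": -0.026},
    {"x": 0.142,"y": -0.379,"z": -0.026},
    {"x": 0.142,"y": -0.379,"z": -0.026},
    {"x": 0.142,"y": -0.379,"z": -0.026},
    {"x": 0.142,"y": -0.379,"z": -0.026},
    {"x": 0.142,"y": -0.379,"z": -0.026},
    {"x": 0.142,"y": -0.379,"z": -0.026}
  ]
}}

```text
validation failed for argument at $.pl...
```

Call:
{"fn": "step_arm", "kwargs": {
  "plan": [
    {"x": 0.142,"y": -0.379,"z": -0.026,"twist": 0,"jaw": 0.3},
    {"x": 0.142,"y": -0.379,"z": -0.026,"twist": 0,"jaw": 0.3},
    {"x": 0.142,"y": -0.379,"z": -0.026,"twist": 0,"jaw": 0.3},
    {"x": 0.142,"y": -0.379,"z": -0.026,"twist": 0,"jaw": 0.3},
    {"x": 0.142,"y": -0.379,"z": -0.026,"twist": 0,"jaw": 0.3},
    {"x": 0.142,"y": -0.379,"z": -0.026,"twist": 0,"jaw": 0.3},
    {"x": 0.142,"y": -0.379,"z": -0.026,"twist": 0,"jaw": 0.3},
    {"x": 0.142,"y": -0.379,"z": -0.026,"twist": 0,"jaw": 0.3},
    {"x": 0.142,"y": -0.379,"z": -0.026,"twist": 0,"jaw": 0.3},
    {"x": 0.142,"y": -0.379,"z": -0.026,"twist": 0,"jaw": 0.3}
  ]
}}

```text
time_s: 2.3
tool_pos: [0.567, -0.302, 0.1992]
tool_rot: [-0.316, -3.124, -0.001]
ft_force: [-0.1, -0.5, 1.2]
width: 0.0299
finger_force: 0.0
```

Call:
{"fn": "step_arm", "kwargs": {
  "plan": [
    {"x": 0,"y": -0.001,"z": -0.045,"twist": 0,"jaw": 0.3},
    {"x": 0,"y": -0.001,"z": -0.09,"twist": 0,"jaw": 0.3},
    {"x": 0,"y": -0.001,"z": -0.11,"twist": 0,"jaw": 0.3},
    {"x": 0,"y": -0.001,"z": -0.124,"twist": 0,"jaw": 0.3},
    {"x": 0,"y": -0.001,"z": -0.134,"twist": 0,"jaw": 0.3},
    {"x": 0,"y": -0.001,"z": -0.134,"twist": 0,"jaw": 0.3},
    {"x": 0,"y": -0.001,"z": -0.134,"twist": 0,"jaw": 1},
    {"x": 0,"y": -0.001,"z": -0.134,"twist": 0,"jaw": 1},
    {"x": 0,"y": -0.001,"z": -0.134,"twist": 0,"jaw": 1},
    {"x": 0,"y": -0.001,"z": -0.134,"twist": 0,"jaw": 1}
  ]
}}

```text
time_s: 3.3
tool_pos: [0.5677, -0.3022, 0.0679]
tool_rot: [0.314, 3.124, -0.001]
ft_force: [-1.6, 2.5, 7.3]
width: 0.0113
finger_force: 43.1
```

Call:
{"fn": "step_arm", "kwargs": {
  "plan": [
    {"x": -0.001,"y": -0.005,"z": 0,"twist": 0,"jaw": 1},
    {"x": -0.002,"y": -0.01,"z": 0,"twist": 0,"jaw": 1},
    {"x": -0.003,"y": -0.015,"z": 0,"twist": 0,"jaw": 1},
    {"x": -0.004,"y": -0.02,"z": 0,"twist": 0,"jaw": 1},
    {"x": -0.005,"y": -0.024,"z": 0,"twist": 0,"jaw": 1},
    {"x": -0.0057,"y": -0.028,"z": 0,"twist": 0,"jaw": 1},
    {"x": -0.006,"y": -0.0295,"z": 0,"twist": 0,"jaw": 1},
    {"x": -0.006,"y": -0.0295,"z": 0,"twist": 0,"jaw": 1},
    {"x": -0.006,"y": -0.0295,"z": 0,"twist": 0,"jaw": 1}
  ]
}}

```text
time_s: 4.2
tool_pos: [0.5619, -0.3314, 0.068]
tool_rot: [0.313, 3.124, 0.0]
ft_force: [1.1, 6.6, 6.2]
width: 0.011
finger_force: 43.2
```

Call:
{"fn": "step_arm", "kwargs": {
  "plan": [
    {"x": 0,"y": 0,"z": 0,"twist": 0,"jaw": 0.3},
    {"x": 0,"y": 0,"z": 0,"twist": 0,"jaw": 0.3},
    {"x": 0,"y": 0,"z": 0.03,"twist": 0,"jaw": 0.3},
    {"x": 0,"y": 0,"z": 0.08,"twist": 0,"jaw": -0.3},
    {"x": 0.004,"y": 0.02,"z": 0.1,"twist": 0,"jaw": -0.3},
    {"x": 0.012,"y": 0.06,"z": 0.1,"twist": 0,"jaw": -0.3},
    {"x": 0.016,"y": 0.079,"z": 0.1,"twist": 0,"jaw": -0.3},
    {"x": 0.016,"y": 0.079,"z": 0.1,"twist": 0,"jaw": -0.3}
  ]
}}

```text
time_s: 5.0
tool_pos: [0.5775, -0.2506, 0.1664]
tool_rot: [0.31, 3.126, 0.0]
ft_force: [0.2, -0.3, 1.2]
width: 0.0559
finger_force: 0.0
```

```bash
python3 - <<'E'
from m import *
from station import bot,cams
d=cams.get_image("top");pickle.dump(d,open("t1.pkl","wb"))
s=cams.get_image("scene")
a=cv2.resize(d["image"][180:270,340:460],(400,300));b=cv2.resize(s["image"][230:320,340:460],(400,300))
cv2.imwrite("pics/d.png",np.hstack([a,b]));print(bot.sense()["tool_pos"])
E
```

```text
[ 0.57706862 -0.2526046   0.16603294]
```

View pics/d.png

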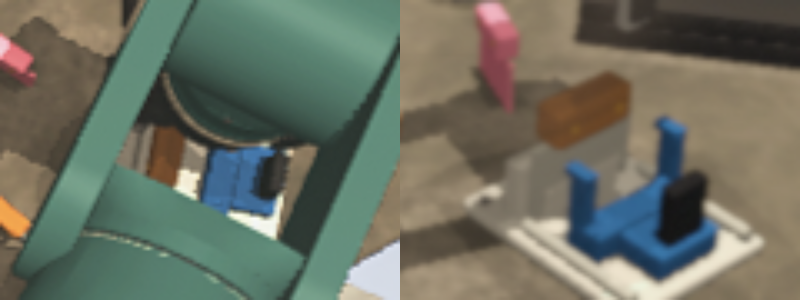

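The jaw is open and the scraper still stands in the clamp. I'll go down and grip the handle.

Call:
{"fn": "step_arm", "kwargs": {
  "plan": [
    {"x": 0.001,"y": 0.0003,"z": -0.04,"twist": 0,"jaw": -0.3},
    {"x": 0.001,"y": 0.0003,"z": -0.065,"twist": 0,"jaw": -0.3},
    {"x": 0.001,"y": 0.0003,"z": -0.081,"twist": 0,"jaw": -0.3},
    {"x": 0.001,"y": 0.0003,"z": -0.081,"twist": 0,"jaw": -0.3},
    {"x": 0.001,"y": 0.0003,"z": -0.081,"twist": 0,"jaw": 1},
    {"x": 0.001,"y": 0.0003,"z": -0.081,"twist": 0,"jaw": 1},
    {"x": 0.001,"y": 0.0003,"z": -0.081,"twist": 0,"jaw": 1},
    {"x": 0.001,"y": 0.0003,"z": -0.081,"twist": 0,"jaw": 1},
    {"x": 0.001,"y": 0.0003,"z": -0.081,"twist": 0,"jaw": 1}
  ],
  "grip_force": 30
}}

```text
time_s: 6.0
tool_pos: [0.5788, -0.2525, 0.0872]
tool_rot: [0.313, 3.124, -0.001]
ft_force: [-0.4, 1.1, 6.2]
width: 0.0213
finger_force: 29.5
```

Call:
{"fn": "step_arm", "kwargs": {
  "plan": [
    {"x": 0,"y": 0,"z": 0.02,"twist": 0,"jaw": 1},
    {"x": 0,"y": 0,"z": 0.05,"twist": 0,"jaw": 1},
    {"x": 0,"y": 0,"z": 0.09,"twist": 0,"jaw": 1},
    {"x": 0,"y": 0,"z": 0.13,"twist": 0,"jaw": 1},
    {"x": 0,"y": 0,"z": 0.16,"twist": 0,"jaw": 1},
    {"x": 0,"y": 0.04,"z": 0.16,"twist": 4,"jaw": 1},
    {"x": -0.01,"y": 0.08,"z": 0.16,"twist": 8,"jaw": 1},
    {"x": -0.02,"y": 0.12,"z": 0.16,"twist": 12,"jaw": 1},
    {"x": -0.02,"y": 0.16,"z": 0.16,"twist": 16,"jaw": 1},
    {"x": -0.02,"y": 0.2,"z": 0.16,"twist": 20,"jaw": 1},
    {"x": -0.02,"y": 0.24,"z": 0.16,"twist": 22.6,"jaw": 1},
    {"x": -0.02,"y": 0.27,"z": 0.16,"twist": 22.6,"jaw": 1}
  ]
}}

```text
time_s: 7.2
tool_pos: [0.5578, 0.0198, 0.2461]
tool_rot: [-0.309, 3.125, -0.0]
ft_force: [-0.5, -0.3, -1.5]
width: 0.0215
finger_force: 30.0
```

```bash
python3 - <<'E'
from m import *
from station import bot,cams
s=cams.get_image("scene");cv2.imwrite("pics/e.png",s["image"][100:300,150:450]);print(bot.sense()["tool_pos"])
E
```

```text
[0.55781403 0.02270411 0.24614788]
```

View pics/e.png

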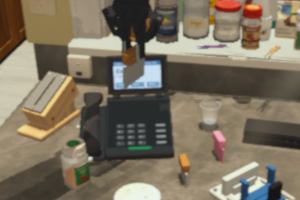

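Call:
{"fn": "step_arm", "kwargs": {
  "plan": [
    {"x": -0.01,"y": 0.04,"z": 0,"twist": 0,"jaw": 1},
    {"x": -0.02,"y": 0.08,"z": 0,"twist": 0,"jaw": 1},
    {"x": -0.03,"y": 0.12,"z": 0,"twist": 0,"jaw": 1},
    {"x": -0.035,"y": 0.16,"z": 0,"twist": 0,"jaw": 1},
    {"x": -0.045,"y": 0.2,"z": 0,"twist": 0,"jaw": 1},
    {"x": -0.052,"y": 0.23,"z": 0,"twist": 0,"jaw": 1},
    {"x": -0.052,"y": 0.249,"z": 0,"twist": 0,"jaw": 1},
    {"x": -0.052,"y": 0.249,"z": -0.02,"twist": 0,"jaw": 1},
    {"x": -0.052,"y": 0.249,"z": -0.035,"twist": 0,"jaw": 1},
    {"x": -0.052,"y": 0.249,"z": -0.04,"twist": 0,"jaw": 1},
    {"x": -0.052,"y": 0.249,"z": -0.04,"twist": 0,"jaw": 1}
  ]
}}

```text
time_s: 8.35
tool_pos: [0.506, 0.2661, 0.2048]
tool_rot: [0.304, -3.126, 0.001]
ft_force: [1.1, -0.5, -1.1]
width: 0.0212
finger_force: 30.0
```

```bash
python3 - <<'E'
from m import *
from station import bot,cams
s=cams.get_image("scene");t=cams.get_image("top");pickle.dump((s,t),open("p2.pkl","wb"))
b=bot.sense();print(b["tool_pos"],b["tool_rot"],b["ft_force"])
a=cv2.resize(s["image"][90:240,120:320],(400,300));c=cv2.resize(t["image"][180:330,100:300],(400,300))
cv2.imwrite("pics/f.png",np.hstack([a,c]))
E
```

```text
[0.50643153 0.26637642 0.2061475 ] [-3.03670632e-01  3.12618947e+00  3.66496708e-04] [ 0.54742038  0.03267338 -2.32360991]
```

View pics/f.png

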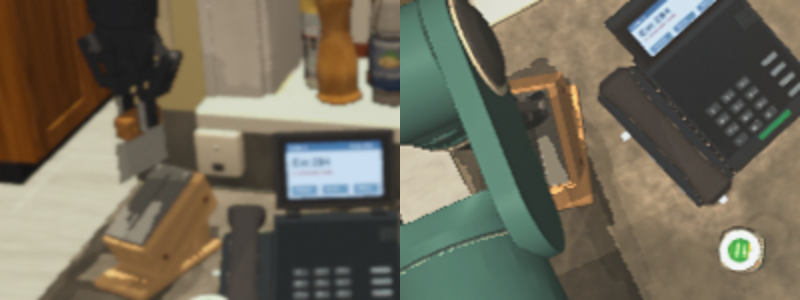

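The scraper hangs upright over the block face, with the slot visible below it. Now down to light contact of the uphill corner, beside the slot.

Call:
{"fn": "step_arm", "kwargs": {
  "plan": [
    {"x": 0,"y": 0.005,"z": -0.01,"twist": 0,"jaw": 1},
    {"x": 0,"y": 0.005,"z": -0.016,"twist": 0,"jaw": 1},
    {"x": 0,"y": 0.005,"z": -0.018,"twist": 0,"jaw": 1},
    {"x": 0,"y": 0.005,"z": -0.02,"twist": 0,"jaw": 1},
    {"x": 0,"y": 0.005,"z": -0.021,"twist": 0,"jaw": 1},
    {"x": 0,"y": 0.005,"z": -0.021,"twist": 0,"jaw": 1}
  ]
}}

```text
time_s: 9.05
tool_pos: [0.5062, 0.2717, 0.1846]
tool_rot: [-0.305, 3.127, 0.0]
ft_force: [-0.3, -0.2, -0.4]
width: 0.0216
finger_force: 30.1
```

Call:
{"fn": "step_arm", "kwargs": {
  "plan": [
    {"x": 0,"y": 0,"z": -0.001,"twist": 0,"jaw": 1},
    {"x": -0.0035,"y": -0.0007,"z": -0.003,"twist": 0,"jaw": 1},
    {"x": -0.007,"y": -0.0014,"z": -0.0053,"twist": 0,"jaw": 1},
    {"x": -0.0103,"y": -0.002,"z": -0.0077,"twist": 0,"jaw": 1},
    {"x": -0.0136,"y": -0.0027,"z": -0.01,"twist": 0,"jaw": 1},
    {"x": -0.0136,"y": -0.0027,"z": -0.01,"twist": 0,"jaw": 1}
  ]
}}

```text
time_s: 9.65
tool_pos: [0.4924, 0.2691, 0.1751]
tool_rot: [-0.305, 3.126, 0.001]
ft_force: [-2.9, -0.9, 5.5]
width: 0.0213
finger_force: 31.0
```

```bash
cat > pic.py <<'E'
from m import *
from station import bot,cams
import sys
s=cams.get_image("scene");cv2.imwrite("pics/"+sys.argv[1],cv2.resize(s["image"][110:240,130:270],(560,520),interpolation=cv2.INTER_CUBIC));b=bot.sense();print(b["tool_pos"],b["ft_force"],b["moment"],b["width"])
E
python3 pic.py g.png
```

```text
[0.49245641 0.26908553 0.17509267] [-3.41918306 -0.39140196  4.87661248] [-0.052319    0.36950297  0.07192211] 0.021240431995596627
```

View pics/g.png

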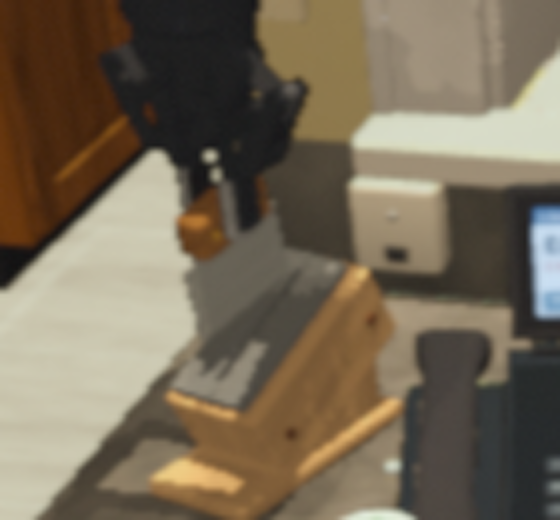

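The uphill corner is in contact at about 7 N and the scraper is tilting in the grip as intended. Continue the arc.

Call:
{"fn": "step_arm", "kwargs": {
  "plan": [
    {"x": -0.0031,"y": -0.0006,"z": -0.0026,"twist": 0,"jaw": 1},
    {"x": -0.0063,"y": -0.0012,"z": -0.0053,"twist": 0,"jaw": 1},
    {"x": -0.0092,"y": -0.0018,"z": -0.0081,"twist": 0,"jaw": 1},
    {"x": -0.0122,"y": -0.0024,"z": -0.011,"twist": 0,"jaw": 1},
    {"x": -0.015,"y": -0.0029,"z": -0.0135,"twist": 0,"jaw": 1},
    {"x": -0.0165,"y": -0.0032,"z": -0.015,"twist": 0,"jaw": 1},
    {"x": -0.0165,"y": -0.0032,"z": -0.015,"twist": 0,"jaw": 1}
  ]
}}

```text
time_s: 10.4
tool_pos: [0.4758, 0.2658, 0.1593]
tool_rot: [0.305, -3.126, 0.0]
ft_force: [-1.5, -0.1, 2.7]
width: 0.0218
finger_force: 31.9
```

Call:
{"fn": "step_arm", "kwargs": {
  "plan": [
    {"x": -0.0005,"y": 0,"z": -0.001,"twist": 0,"jaw": 1},
    {"x": -0.001,"y": 0,"z": -0.002,"twist": 0,"jaw": 1},
    {"x": -0.001,"y": 0,"z": -0.003,"twist": 0,"jaw": 1},
    {"x": -0.001,"y": 0,"z": -0.003,"twist": 0,"jaw": 1}
  ]
}}

```text
time_s: 10.8
tool_pos: [0.4751, 0.2658, 0.1581]
tool_rot: [-0.305, 3.126, 0.0]
ft_force: [-9.9, -4.8, 21.5]
width: 0.0217
finger_force: 34.4
```

```bash
python3 pic.py i.png
```

```text
[0.47506096 0.26581954 0.15807409] [-9.92477287 -4.30861494 19.80638445] [-0.75454186  1.30703551 -0.05820579] 0.021383362967018617
```

View pics/i.png

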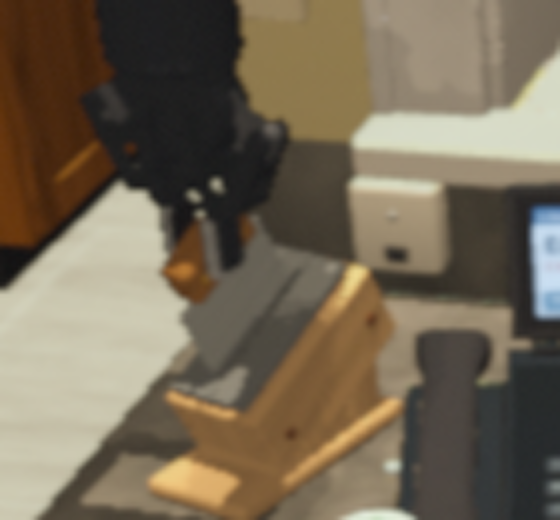

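The blade lies flush on the face, left of the slot, at about 22 N. I'll lift slightly, move across to the measured slot and feel down.

Call:
{"fn": "step_arm", "kwargs": {
  "plan": [
    {"x": -0.0017,"y": -0.0003,"z": 0.0036,"twist": 0,"jaw": 1},
    {"x": -0.0017,"y": -0.0003,"z": 0.0036,"twist": 0,"jaw": 1},
    {"x": -0.0008,"y": -0.0048,"z": 0.0036,"twist": 0,"jaw": 1},
    {"x": 0.0001,"y": -0.0092,"z": 0.0036,"twist": 0,"jaw": 1},
    {"x": 0.0001,"y": -0.0092,"z": 0.0036,"twist": 0,"jaw": 1},
    {"x": 0.0013,"y": -0.0089,"z": 0.0009,"twist": 0,"jaw": 1},
    {"x": 0.0017,"y": -0.0088,"z": 0,"twist": 0,"jaw": 1},
    {"x": 0.0021,"y": -0.0087,"z": -0.0009,"twist": 0,"jaw": 1},
    {"x": 0.0021,"y": -0.0087,"z": -0.0009,"twist": 0,"jaw": 1}
  ]
}}

```text
time_s: 11.75
tool_pos: [0.4771, 0.2571, 0.1553]
tool_rot: [0.305, -3.126, 0.0]
ft_force: [0.5, -0.1, -1.8]
width: 0.0214
finger_force: 31.4
```

No resistance 2.7 mm below the face, so the blade is in the slot. Slide in along the slot.

Call:
{"fn": "step_arm", "kwargs": {
  "plan": [
    {"x": 0.0012,"y": 0.0002,"z": -0.0027,"twist": 0,"jaw": 1},
    {"x": 0.0025,"y": 0.0005,"z": -0.0054,"twist": 0,"jaw": 1},
    {"x": 0.0037,"y": 0.0007,"z": -0.0082,"twist": 0,"jaw": 1},
    {"x": 0.005,"y": 0.001,"z": -0.0109,"twist": 0,"jaw": 1},
    {"x": 0.0062,"y": 0.0012,"z": -0.0136,"twist": 0,"jaw": 1},
    {"x": 0.0083,"y": 0.0016,"z": -0.0181,"twist": 0,"jaw": 1},
    {"x": 0.0083,"y": 0.0016,"z": -0.0181,"twist": 0,"jaw": 1}
  ]
}}

```text
time_s: 12.45
tool_pos: [0.4855, 0.2587, 0.1367]
tool_rot: [0.305, -3.126, 0.0]
ft_force: [0.4, 1.6, -0.8]
width: 0.0218
finger_force: 31.3
```

Call:
{"fn": "step_arm", "kwargs": {
  "plan": [
    {"x": 0.0017,"y": 0.0003,"z": -0.0036,"twist": 0,"jaw": 1},
    {"x": 0.0033,"y": 0.0007,"z": -0.0072,"twist": 0,"jaw": 1},
    {"x": 0.005,"y": 0.001,"z": -0.0109,"twist": 0,"jaw": 1},
    {"x": 0.0066,"y": 0.0013,"z": -0.0145,"twist": 0,"jaw": 1},
    {"x": 0.0079,"y": 0.0016,"z": -0.0172,"twist": 0,"jaw": 1},
    {"x": 0.0091,"y": 0.0018,"z": -0.0199,"twist": 0,"jaw": 1},
    {"x": 0.0091,"y": 0.0018,"z": -0.0199,"twist": 0,"jaw": 1}
  ]
}}

```text
time_s: 13.15
tool_pos: [0.4946, 0.2605, 0.1171]
tool_rot: [0.305, -3.126, 0.0]
ft_force: [0.6, 1.2, -1.8]
width: 0.0216
finger_force: 31.3
```

Call:
{"fn": "step_arm", "kwargs": {
  "plan": [
    {"x": 0.0006,"y": 0.0001,"z": -0.0014,"twist": 0,"jaw": 1},
    {"x": 0.001,"y": 0.0002,"z": -0.0023,"twist": 0,"jaw": 1},
    {"x": 0.001,"y": 0.0002,"z": -0.0023,"twist": 0,"jaw": 1},
    {"x": 0.001,"y": 0.0002,"z": -0.0023,"twist": 0,"jaw": 0.2},
    {"x": 0.001,"y": 0.0002,"z": -0.0023,"twist": 0,"jaw": 0.2},
    {"x": 0.001,"y": 0.0002,"z": -0.0023,"twist": 0,"jaw": 0.2},
    {"x": 0.001,"y": 0.0002,"z": 0.005,"twist": 0,"jaw": 0.2},
    {"x": 0.001,"y": 0.0002,"z": 0.03,"twist": 0,"jaw": 0.2},
    {"x": 0.001,"y": 0.0002,"z": 0.07,"twist": 0,"jaw": 0.2},
    {"x": 0.001,"y": 0.0002,"z": 0.12,"twist": 0,"jaw": 0.2},
    {"x": 0.001,"y": 0.0002,"z": 0.17,"twist": 0,"jaw": 0.2},
    {"x": 0.001,"y": 0.0002,"z": 0.17,"twist": 0,"jaw": 0.2}
  ]
}}

```text
time_s: 14.35
tool_pos: [0.4967, 0.2612, 0.296]
tool_rot: [-0.304, 3.117, 0.005]
ft_force: [0.4, -0.3, 0.9]
width: 0.0342
finger_force: 0.0
```

```bash
python3 pic.py j.png
```

```text
[0.49622393 0.26100732 0.29210782] [ 0.28487959  0.12281232 -0.21660065] [0.03463328 0.05705709 0.0069338 ] 0.03423863788885124
```

View pics/j.png

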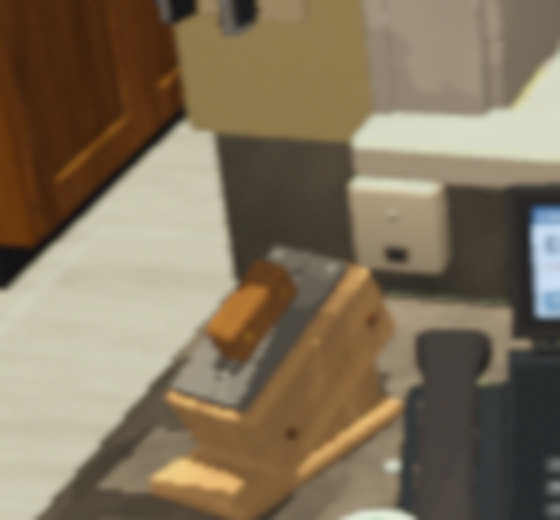

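The handle appears seated on the grey insert. I'll check numerically against the seated-handle projection.

```bash
python3 - <<'E'
from m import *
from station import cams
s=cams.get_image("scene");a=np.radians(11.15);b=np.radians(25)
U=np.array([np.cos(a),np.sin(a),0]);V=np.array([-np.sin(a),np.cos(a),0]);Z=np.array([0,0,1.])
X=U*np.cos(b)+Z*np.sin(b);N=-U*np.sin(b)+Z*np.cos(b);F=np.array([.5056,.2625,.088])
H=cv2.cvtColor(s["image"],cv2.COLOR_BGR2HSV);m=(H[...,0]<16)&(H[...,1]>140)&(H[...,2]>60)
c=big(roi(m,178,172,28,32));print("mask",cv2.boundingRect(c),cv2.contourArea(c),cv2.minAreaRect(c))
for d in(0,.004,.008):
    q=cv2.convexHull(proj(s,[F+X*x+V*y+N*(z+d) for x in(-.03,.03) for y in(-.011,.011) for z in(0,.026)]).astype(np.float32))
    print(d,q.min((0,1)),q.max((0,1)),cv2.contourArea(q),cv2.minAreaRect(q))
E
```

```text
mask (182, 175, 22, 25) 175.0 ((192.38511657714844, 187.060791015625), (12.322250366210938, 25.225736618041992), 35.53767776489258)
0 [179.77744 171.97408] [205.53041 200.33897] 398.6297889961861 ((192.7588653564453, 185.99891662597656), (15.107070922851562, 29.652803421020508), 35.94535827636719)
0.004 [179.0683 170.8325] [204.90114 199.25107] 400.71634420671035 ((192.09030151367188, 184.88333129882812), (15.153914451599121, 29.723085403442383), 36.00276184082031)
0.008 [178.35576 169.68556] [204.26895 198.15799] 402.81972191366367 ((191.4185791015625, 183.7624969482422), (15.201044082641602, 29.793676376342773), 36.06050491333008)
```

```bash
python3 -c "
from station import bot
print(bot.sign_off())"
```

```text
the job is handed in; nothing more can be done
None
```

I opened the jaw, lifted the scraper out and slid it into the block's slot. By the camera check it sits square with its handle on the grey insert. I then released it and handed the job in at about 14.5 s; no verdict came back.

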